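# Draw one cleaning tablet from a sprung dosing slide and put it in the mug

### The arm

A 6-joint arm with a two-finger parallel gripper is mounted at the origin on a cart in front of the work surface, level with it; the furniture and walls round the work are solid. World frame = base frame: x ahead of the robot, y to its left, z up, the work surface at z = 0. Lengths are in mm, angles in rad, forces in N, time in s.
With the tool pointing down it reaches from about 275 to 750 mm from the base axis. Payload 10.2 kg.
Tool frame: the origin (TCP) lies midway between the tips of the shut fingers; the grasp point (between the pads) lies 19 mm behind it; x points along the fingers, y is the direction in which the jaws open and shut, and the axes are right-handed (so a half turn about x gives the same grasp; the last joint's range is limited). The gripper opens to 85 mm and grips with 20 to 120 N. Pads are 22 mm wide; open, the fingers measure 114 mm over their backs; the gripper's body (76 mm by 85 mm) begins 54 mm behind the grasp point. The pads swing forward as they close: fully open they stand 13 mm farther back than shut.
Start: joints at [1.041, 0.313, 1.498, -0, 1.331, -0.223], TCP at [158.568, 500.487, 231.294] pointing down, gripper open.
Joint ranges: [-2.94, 2.94], [-0.97, 2.17], [0.19, 2.56], [-1.23, 4.37], [0.02, 3.11], [-2.88, 2.88]. Speed limits (rad/s): [2.39, 2.39, 3.01, 3.14, 3.14, 3.14].

### API

Orientations are given as a unit quaternion [w, x, y, z].
In Python, from rig import ctrl gives the robot as it stands.
- The arm moves only by the tool arm_command, never from a script. Its argument "plan" is a list of rows, each a list of 5 numbers: the shift along the tool's x, y, z in m, then the turn about the tool's x in rad, then the opening, from 0 (shut) to 1 (fully open). A call has 1 to 12 rows; each row shifts and turns the commanded pose from where the row before left it, along the tool's axes as they then stand; what a row does not reach is not made up. A row lasts 1/8 s, in which the tool goes at most 62.5 mm and 10.7 degrees, less where a joint would pass 70% of its speed; a pose out of reach is approached as far as the arm can. A call with a gripper value outside its range is refused whole. The fingers move at their own pace and stop on an object; "squeeze" is the grip in N (left out, the last holds). Time passes only in rows, so rows that do not move let the fingers close. It gives the time, the measured TCP pose, the force and the opening at its end, in the units of the state.
- ctrl.sense(): the state, without advancing time (a new reading comes with each control period).
- ctrl.capture(name): name is "scene" or "top"; returns a dict with "color" (384x512x3 uint8, red, green, blue), "fx", "fy", "cx", "cy" (pixels), "xyz" and "orientation" of the camera in the world. Camera axes: x right, y up, looking along -z (the intrinsics and any distortion apply to the point x, -y, -z); pixel columns grow to the right and rows downward; lengths in mm; the calibration is good to about 2 mm. A picture is of the moment at which its call begins. There is no depth.
- ctrl.finish_job(): hands the job in, once; it reports no verdict.
Trained networks look in the newest picture that a camera, given by its name, has taken for a name from the list of things; names that differ only in an ending like _2 or _b are one class to them, and where a whole thing is asked for, a point or a joint stands for the part that bears it (a point fixed in the world has none). Each returns a list of dicts, best first, with "score" (0 to 1); they miss things now and then, are a little off and sometimes report something else, mostly with a low value. They report only what shows in the picture. A call takes as long as a camera call.
- ctrl.spot_in(camera, query): "uv" ([column, row] in pixels, amid what is visible of it).
- ctrl.regions_of(camera, query): "mask" (384x512 bool, what is visible of it) and "uv" ([column, row] in pixels, amid what is visible of it).
- ctrl.place_of(camera, query): "uv" ([column, row] in pixels: a listed point, or the origin of a listed thing).
The state is a dict: "time_s": time; "joints": joint angles; "dq": joint speeds; "tau": joint torques, N m; "eef_pos": TCP position; "ee_rot": TCP orientation; "force": force on the tool from outside, world axes, zero at the start; "wrist_torque": the same for the moment, N m; "grip_width": opening from 0.0 (shut) to 1.0 (fully open).
Only numpy, scipy, OpenCV 4.12 (cv2) and the standard library are available. Lean on these libraries where they do the work, as an engineer would, in place of code of your own. Each camera call takes 0.05 s, during which the arm holds its last target.

### The job

The mug is to be soaked with one cleaning tablet. By its upright pull, draw the sprung slide of the tablet dispenser out only as far as its one-dot mark, where the pull stiffens, so that a single tablet drops into the tray, and ease the slide fully home without letting it fly back; then put that tablet into the mug. Leave the other tablets in the dispenser, the mug standing where it is and the jar of honey undisturbed.

Things in the scene. Friction and masses are not known exactly. Their poses are not given: they have to be found in the camera images.
- dispenser: White tablet dispenser fixed on the drainboard, 227 long (x), 180 wide (y), 114 mm high. Origin at board level under the magazine box's centre; -x is its front (towards the robot at yaw 0), +y its left, z up. Magazine box: x -20..21, y -48..48, top z 104, two stacks of three tablets. Flat deck behind it and along its right side: top z 79, x -48..112, y -114..-50 (mm).
- tray (a point): Centre of the sloping floor of the open grey tray in front, 13.5 mm above the board, 79 mm in front of the dispenser's origin; axes as the dispenser's. Inside 66 (x) by 126 mm (y); its slippery floor falls from z 18 to z 9 at the front lip (lip top z 18, side rims z 20), where a dispensed tablet stops. A metal tongue (right half, z 59..62) overhangs to 24 mm behind this point.
- slide (a joint): How far the sprung dosing slide is drawn out, in m: 0 fully home, growing as the pull moves along the dispenser's -x; stop at 0.071. It pulls home with 3 N plus 60 N per m and flies back if let go. At the one-dot mark a second spring is met: the pull stiffens suddenly from 5 or 6 to 13 or 14 N, then 160 N per m. tablet_1 drops about 3 mm before that mark.
- scale (a point): Point on the deck (z 79) between magazine box and pull, beside the slide's travel. Here lies the aluminium scale strip, 40 x 13 mm, with one dark dot and, 14 mm further forward, two dots. It is set by hand: the one dot stands somewhere 33 to 55 mm in front of the pull's home. On the mark, the pull's fin is at the dot. From about 4 mm past the one dot a right-hand tablet begins to tip: it may jam the slide or fall too.
- pull (a point): Centre of the rear face (dispenser's +x side, the face to hook) of the slide's upright black pull, a paddle 10 thick (x), 28 wide (y), from z 81 to z 114 mm in the dispenser's frame; axes as the dispenser's. The point is 98 mm above the board, 34 mm to the right of the magazine box's wall; at home it is at x 45, y -82 mm, with 60 mm of free deck behind it.
- tablet_1_mid (a point): Centre of the tablet to be used: a pressed white and grey block 24 x 32 x 9 mm along its own x, y, z, about 15 g, at the start bottom of the left stack (x 0, y 20, z 66.5 in the dispenser's frame). In the tray it can lie at any yaw, either side up.
- tablet_2_mid (a point): Centre of the next such tablet, above tablet_1 in the left stack; it sinks into the slide's pocket once tablet_1 is gone. Stays in the dispenser.
- tablet_3_mid (a point): Centre of the top tablet of the left stack. Stays in the dispenser.
- tablet_4_mid (a point): Centre of the bottom tablet of the right stack. Stays in the dispenser.
- tablet_5_mid (a point): Centre of the middle tablet of the right stack. Stays in the dispenser.
- tablet_6_mid (a point): Centre of the top tablet of the right stack. Stays in the dispenser.
- mug: Pink and white mug, 105 mm high, 356 g, loose, standing upright. Origin on the board; its handle points along its own -y (out to y -61).
- mug_in (a point): Centre of the mug's inner floor, 8 mm above the board; the round bowl's axis runs straight up from here, 97 mm to the rim. Outer diameter at the rim 90 mm, inside about 76 mm at the rim and 56 mm at the floor.
- honey_jar: Glass jar of honey with a dark lid, 65 mm in diameter, 86 mm high, loose bystander. Origin on the board under its centre.

How it is judged:
By the outcome, as a careful person would: the job done as asked, in the order asked, and still so for the second after the job is handed in, with the robot touching nothing.
It also fails if it takes over 64 s, if anything falls off the work surface, if the arm or the gripper's body presses on something with over 40 N, if the wrist force passes 120 N, or if a joint passes its speed limit or range.

## Working session

There is one attempt and no reset: what is moved stays moved. The work goes in short steps, Python scripts to look and compute and a tool call to move; the robot and the scene stay as the last step left them, time stands still between calls to the robot, and variables do not carry over. Pictures are saved under pics/ and viewed, and the job is handed in when it is done.

Besides the shell and the picture viewer there is one more tool, called by a JSON object that holds its "api" and its "payload". arm_command: Moves the arm, as the interface text tells. Its arguments: {"type":"object","properties":{"plan":{"type":"array"},"squeeze":{"type":"number"}},"required":["plan"]}

```bash
ls; mkdir -p pics; cat > h.py <<'E'
import numpy as np, cv2
from rig import ctrl
from scipy.spatial.transform import Rotation as R
def rot(q): return R.from_quat([q[1],q[2],q[3],q[0]]).as_matrix()
def ray(c,uv):
    d=np.array([(uv[0]-c['cx'])/c['fx'],-(uv[1]-c['cy'])/c['fy'],-1.0])
    return np.array(c['xyz']),rot(c['orientation'])@d
def atz(c,uv,z):
    o,d=ray(c,uv); return o+d*(z-o[2])/d[2]
def proj(c,p):
    q=rot(c['orientation']).T@(np.array(p)-np.array(c['xyz']))
    return np.array([c['cx']+c['fx']*q[0]/-q[2], c['cy']-c['fy']*q[1]/-q[2]])
def save(c,n,crop=None,s=1):
    im=c['color'][:,:,::-1]
    if crop: im=im[crop[1]:crop[3],crop[0]:crop[2]]
    cv2.imwrite('pics/'+n,cv2.resize(im,None,fx=s,fy=s,interpolation=cv2.INTER_CUBIC))
def tri(a,b):
    (o1,d1),(o2,d2)=a,b
    A=np.stack([d1,-d2],1); t=np.linalg.lstsq(A,o2-o1,rcond=None)[0]
    p,q=o1+d1*t[0],o2+d2*t[1]; return (p+q)/2,np.linalg.norm(p-q)
E
python3 - <<'E'
from h import *
print(ctrl.sense())
for n in ('scene','top'):
    c=ctrl.capture(n); save(c,n+'0.png',s=1.5); print(n,{k:v for k,v in c.items() if k!='color'})
    for q in ['dispenser','tray','scale','pull','mug','mug_in','honey_jar']:
        print(q,[(np.round(r['uv'],1),round(r['score'],2)) for r in ctrl.place_of(n,q)[:2]])
E
```

```text
pics
{'time_s': 0.0, 'joints': array([ 1.04062992e+00,  3.13440631e-01,  1.49845189e+00,  1.81037513e-05,
        1.33102045e+00, -2.23375659e-01]), 'dq': array([ 0.00074725, -0.001593  ,  0.0002478 , -0.00141018,  0.00050315,
       -0.00048102]), 'tau': array([ 5.09329784e-04, -4.12257814e+01, -2.59745425e+01, -1.04892704e-04,
        4.09339409e-03, -4.90583702e-06]), 'eef_pos': array([158.40701659, 500.25193801, 230.73430472]), 'ee_rot': array([ 0.69862601,  0.10761175,  0.69898106, -0.10847529]), 'force': array([ 0.13084619,  0.19155109, -0.95325244]), 'wrist_torque': array([ 0.00353647, -0.02931694,  0.02236321]), 'grip_width': 1.0023205366084067}
scene {'fx': 396.63736892821544, 'fy': 396.63736892821544, 'cx': 253.97740443641206, 'cy': 191.2736239417892, 'xyz': array([-181.5906772 ,  -86.36457703,  617.16858658]), 'orientation': array([ 0.63506014,  0.32662168, -0.3224128 , -0.62134281])}
dispenser [(array([203.5, 224.5]), 0.91)]
tray [(array([199.6, 244.6]), 0.85)]
scale [(array([225.6, 196.5]), 0.67)]
pull [(array([240.1, 182.9]), 0.71)]
mug [(array([355.8, 223.9]), 0.71)]
mug_in [(array([355.1, 224. ]), 0.94), (array([201.5, 246.1]), 0.24)]
honey_jar [(array([318. , 252.4]), 0.61), (array([240.2, 181.4]), 0.17)]
top {'fx': 420.12773061440475, 'fy': 420.12773061440475, 'cx': 247.74001327589605, 'cy': 186.17398946825872, 'xyz': array([ 457.08607425,  -77.45671636, 1121.50503893]), 'orientation': array([ 0.715428  ,  0.02836807, -0.02897772, -0.69750865])}
dispenser [(array([205. , 187.8]), 0.69), (array([204.3, 215.2]), 0.32)]
tray [(array([202.5, 213. ]), 0.94), (array([226. , 180.4]), 0.25)]
scale [(array([225.4, 177.7]), 0.97)]
pull [(array([234.8, 163.1]), 0.63)]
mug []
mug_in [(array([336.9, 186.7]), 0.69)]
honey_jar [(array([300. , 221.1]), 0.88)]
```

```bash
python3 - <<'E'
from h import *
c=ctrl.capture('scene'); save(c,'s1.png',(140,120,400,300),3)
c=ctrl.capture('top'); save(c,'t1.png',(150,120,370,270),3.6)
T=lambda uv,z:np.round(atz(c,uv,z),1)
print('disp',T((205,187.8),0),'tray',T((202.5,213),13.5),'scale',T((225.4,177.7),79),'pull',T((234.8,163.1),98),'mugin',T((336.9,186.7),8),'honey',T((300,221.1),0))
E
```

```text
disp [541.  37.   0.] tray [473.3  40.   13.5] scale [561.6 -21.1  79. ] pull [596.3 -44.1  98. ] mugin [ 552.2 -314.4    8. ] honey [ 458.6 -218.6    0. ]
```

View pics/s1.png

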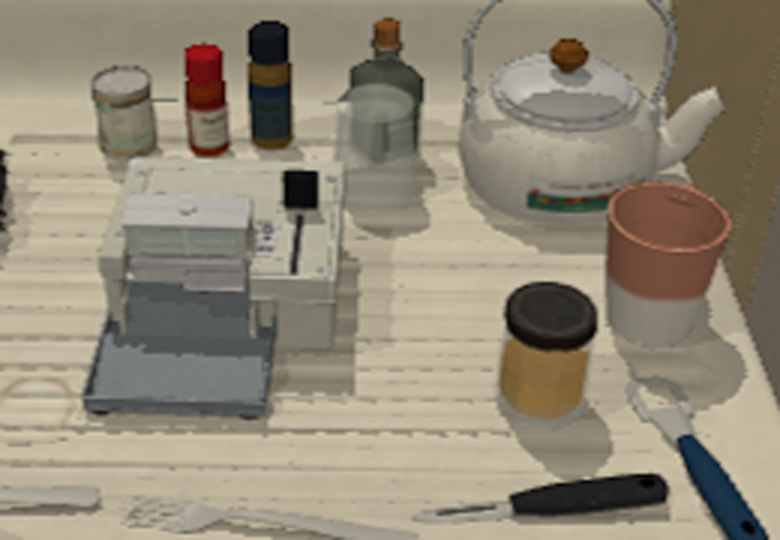

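View pics/t1.png

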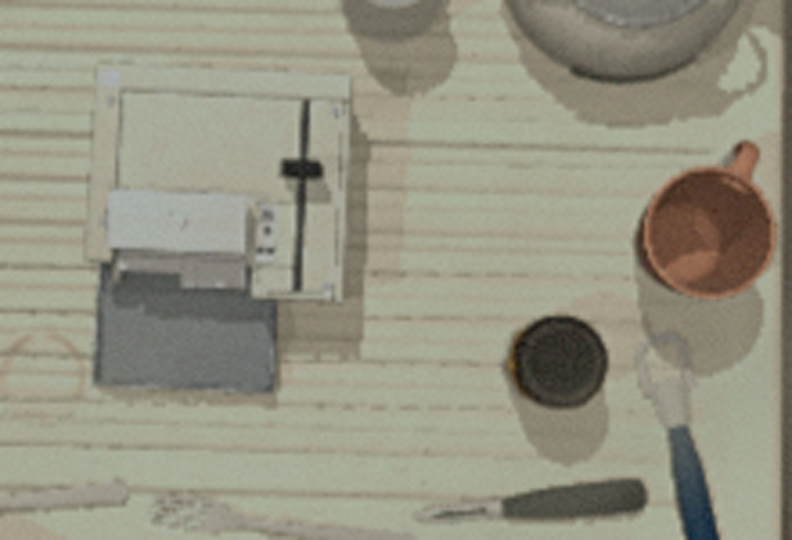

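View pics/scene0.png

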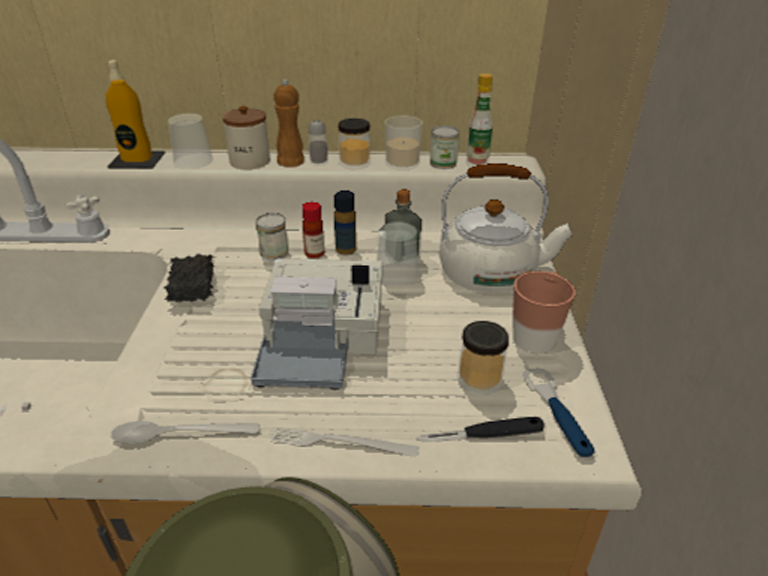

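```bash
python3 - <<'E'
from h import *
c=ctrl.capture('top'); save(c,'t2.png',(170,135,256,235),6)
save(c,'t2b.png',(215,155,245,205),12)
d=ctrl.capture('scene'); save(d,'s2b.png',(215,165,260,225),10)
E
```

```text
(no output)
```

View pics/t2.png

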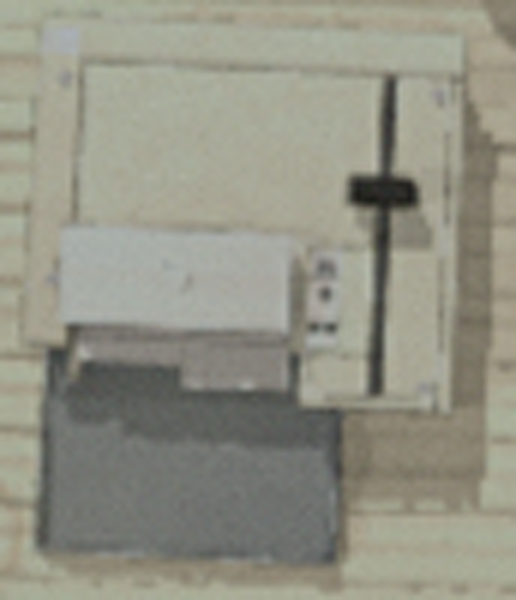

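View pics/t2b.png

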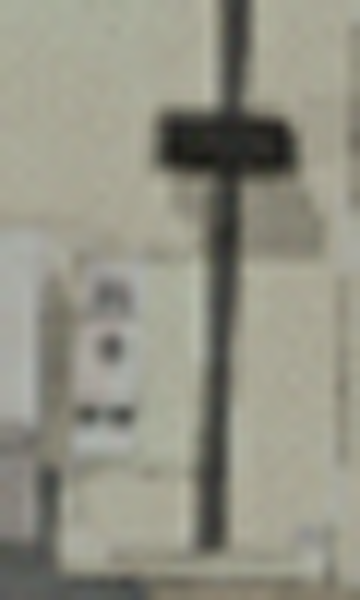

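View pics/s2b.png

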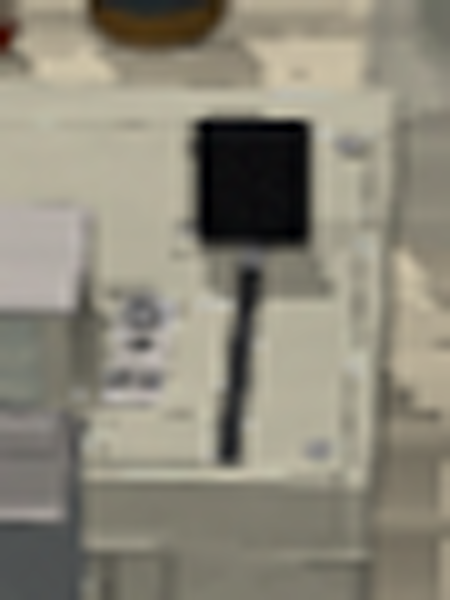

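```bash
python3 - <<'E'
from h import *
from scipy.optimize import least_squares
c=ctrl.capture('top'); d=ctrl.capture('scene')
f=lambda u,v:((u+.5)/6-.5+170,(v+.5)/6-.5+135)
obs=[(c,f(383,192),(40,-82,114)),(c,f(448,410),(-48,-114,79)),(c,f(465,35),(112,-114,79)),
(c,f(60,228),(21,48,104)),(c,f(292,240),(21,-48,104)),(c,f(62,322),(-20,48,104)),(c,f(290,332),(-20,-48,104)),
(c,f(40,552),(-114,65,18)),(c,f(338,562),(-114,-65,18))]
g=lambda u,v:((u+.5)/10-.5+215,(v+.5)/10-.5+165)
obs+=[(d,g(252,120),(45,-82,114)),(d,g(370,480),(-48,-114,79))]
def W(p,q):
    a=p[2];return np.array([p[0]+np.cos(a)*q[0]-np.sin(a)*q[1],p[1]+np.sin(a)*q[0]+np.cos(a)*q[1],q[2]])
r=least_squares(lambda p:np.concatenate([proj(o[0],W(p,o[2]))-o[1] for o in obs]),[545,37,0],loss='soft_l1',x_scale=[1,1,.01])
p=r.x;print(p);print(np.round(r.fun.reshape(-1,2) if r.fun.size==2*len(obs) else r.fun,1))
for o in obs: print(o[2],np.round(proj(o[0],W(p,o[2]))-o[1],1))
a=p[2];Rm=np.array([[np.cos(a),-np.sin(a)],[np.sin(a),np.cos(a)]])
L=lambda P:Rm.T@(P[:2]-p[:2])
t=lambda u,v:((u+.5)/12-.5+215,(v+.5)/12-.5+155)
print('one',L(atz(c,t(110,347),79)),'two',L(atz(c,t(107,413),79)),'slotends',L(atz(c,f(377,393),79)),L(atz(c,f(390,75),79)))
print('scene one',L(atz(d,g(140,343),79)),'two',L(atz(d,g(135,380),79)))
print('pull rear W',W(p,(45,-82,98)),'tray',W(p,(-79,0,13.5)))
for cam in ('scene','top'):
    C={'scene':d,'top':c}[cam]
    for q in ('mug','honey_jar'):
        m=ctrl.regions_of(cam,q)
        if m: ys,xs=np.nonzero(m[0]['mask']);print(cam,q,m[0]['score'],xs.min(),xs.max(),ys.min(),ys.max())
print(tri(ray(d,(355.1,224)),ray(c,(336.9,186.7))))
E
```

```text
[ 5.47979731e+02  4.21593034e+01 -1.44908621e-02]
[[-0.4 -0.5]
 [ 0.6  0.7]
 [ 0.3 -0.5]
 [-0.1 -0.4]
 [ 0.6 -0.8]
 [-1.4  0.7]
 [ 0.1  0.6]
 [-0.8  0.4]
 [-0.7  0.8]
 [ 0.4 -1.5]
 [ 0.8 -0.5]]
(40, -82, 114) [-0.4 -0.5]
(-48, -114, 79) [0.6 0.7]
(112, -114, 79) [ 0.3 -0.5]
(21, 48, 104) [-0.1 -0.4]
(21, -48, 104) [ 0.6 -0.8]
(-20, 48, 104) [-1.4  0.7]
(-20, -48, 104) [0.1 0.6]
(-114, 65, 18) [-0.8  0.4]
(-114, -65, 18) [-0.7  0.8]
(45, -82, 114) [ 0.4 -1.5]
(-48, -114, 79) [ 0.8 -0.5]
one [-1.08937783e-02 -5.94423213e+01] two [-13.75853289 -59.43073653] slotends [-40.54055025 -82.88277772] [ 92.58137733 -82.63018534]
scene one [ -1.82052915 -57.94510917] two [-15.85572241 -58.03560362]
pull rear W [591.78679726 -40.48415334  98.        ] tray [468.98802522  43.30404144  13.5       ]
scene mug 0.82 341 382 181 235
scene honey_jar 0.63 304 338 214 263
top mug 0.97 326 364 161 201
top honey_jar 0.94 289 317 207 233
(array([ 552.50394371, -315.67293565,    4.29481946]), np.float64(0.9762444022297855))
```

```bash
cat > mv.py <<'E'
from h import *
P=np.array([548.0,42.2,0.]);A=-0.0145
def W(x,y,z): return np.array([P[0]+np.cos(A)*x-np.sin(A)*y,P[1]+np.sin(A)*x+np.cos(A)*y,z])
def L(p): 
    d=np.array(p)[:2]-P[:2]; return np.array([np.cos(A)*d[0]+np.sin(A)*d[1],-np.sin(A)*d[0]+np.cos(A)*d[1],p[2]])
def to(t):
    s=ctrl.sense();M=rot(s['ee_rot']);print('pos',np.round(s['eef_pos'],1),'disp',np.round(L(s['eef_pos']),1),'F',np.round(s['force'],1),'g',round(s['grip_width'],3),'t',round(s['time_s'],2))
    print('axes x',M[:,0].round(3),'y',M[:,1].round(3),'z',M[:,2].round(3),'q6',s['joints'][5].round(2),'yaw_y',np.arctan2(M[1,1],M[0,1]).round(4))
    print('shift tool mm',(M.T@(np.array(t)-s['eef_pos'])).round(1))
E
python3 - <<'E'
from mv import *
print(W(40,-82,150));to(W(40,-82,150))
E
```

```text
[586.80683674 -40.37135958 150.        ]
pos [158.6 500.5 231.3] disp [-396.   452.6  231.3] F [-0.1  0.4 -0.8] g 0.996 t 1.3
axes x [ 0.  0. -1.] y [0.302 0.953 0.   ] z [ 0.953 -0.302  0.   ] q6 -0.22 yaw_y 1.264
shift tool mm [  81.3 -386.3  571.6]
```

{"api": "arm_command", "payload": {"plan": [[0,-0.0322,0.0476,0,1],[0,-0.0322,0.0476,0,1],[0,-0.0322,0.0476,0,1],[0,-0.0322,0.0476,0,1],[0,-0.0322,0.0476,0,1],[0,-0.0322,0.0476,0,1],[0,-0.0322,0.0476,0,1],[0,-0.0322,0.0476,0,1],[0,-0.0322,0.0476,0,1],[0,-0.0322,0.0476,0,1],[0,-0.0322,0.0476,0,1],[0,-0.0322,0.0476,0,1]]}}

```text
time_s: 2.8
eef_pos: [587.4, -42.1, 231.3]
ee_rot: [0.699, 0.108, 0.699, -0.108]
force: [0.9, 0.4, 1.7]
grip_width: 0.997
```

{"api": "arm_command", "payload": {"plan": [[0,0,0,0.16,0.5],[0,0,0,0.16,0.5],[0,0,0,0.16,0.5],[0,0,0,0.16,0.5],[0,0,0,0.16,0.5],[0,0,0,0.16,0.5],[0,0,0,0.16,0.5],[0,0,0,0.1585,0.5],[0,0,0,0,0.5]]}}

```text
time_s: 3.92
eef_pos: [586.4, -40.4, 231.3]
ee_rot: [-0.497, -0.503, -0.497, 0.503]
force: [0.8, -0.6, 0.6]
grip_width: 0.498
```

```bash
python3 - <<'E'
from mv import *
to(W(40,-82,130))
c=ctrl.capture('scene'); save(c,'s3.png',(180,80,310,230),5)
E
```

```text
pos [586.4 -40.4 231.3] disp [ 39.6 -82.  231.3] F [ 0.8 -0.6  0.6] g 0.498 t 3.92
axes x [-0.  0. -1.] y [ 1.    -0.013 -0.   ] z [-0.013 -1.    -0.   ] q6 -0.25 yaw_y -0.0131
shift tool mm [101.3   0.4  -0. ]
```

View pics/s3.png

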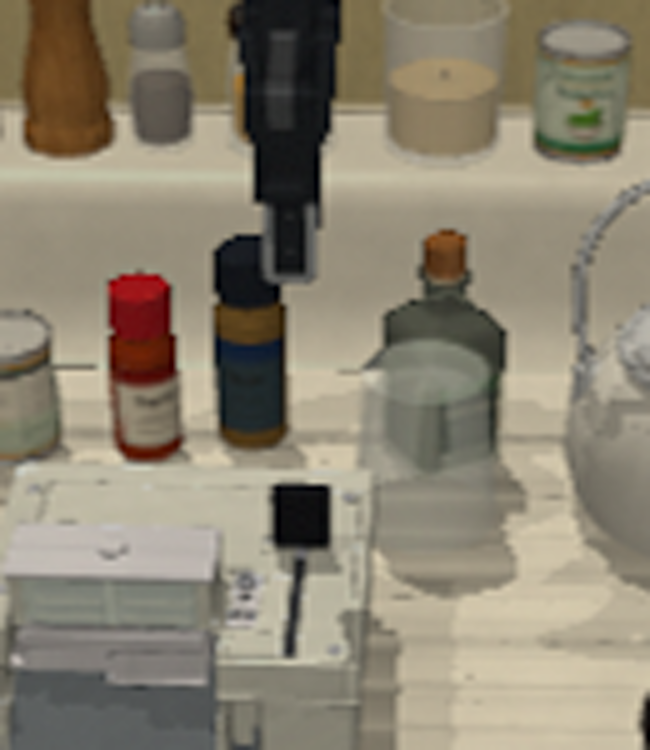

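{"api": "arm_command", "payload": {"plan": [[0.025,0,0,0,0.5],[0.025,0,0,0,0.5],[0.025,0,0,0,0.5],[0.025,0,0,0,0.5],[0,0,0,0,0.5]]}}

```text
time_s: 4.6
eef_pos: [585.6, -40.2, 129.9]
ee_rot: [-0.496, -0.502, -0.498, 0.504]
force: [-0.1, -0.3, 0.3]
grip_width: 0.503
```

```bash
python3 - <<'E'
from mv import *
to(W(40,-82,88))
c=ctrl.capture('scene'); save(c,'s4.png',(180,80,310,230),5)
E
```

```text
pos [585.6 -40.2 129.9] disp [ 38.8 -81.8 129.9] F [-0.1 -0.3  0.3] g 0.503 t 4.6
axes x [-0.003  0.001 -1.   ] y [ 1.    -0.012 -0.003] z [-0.012 -1.    -0.001] q6 -0.26 yaw_y -0.0121
shift tool mm [41.9  1.3  0.2]
```

View pics/s4.png

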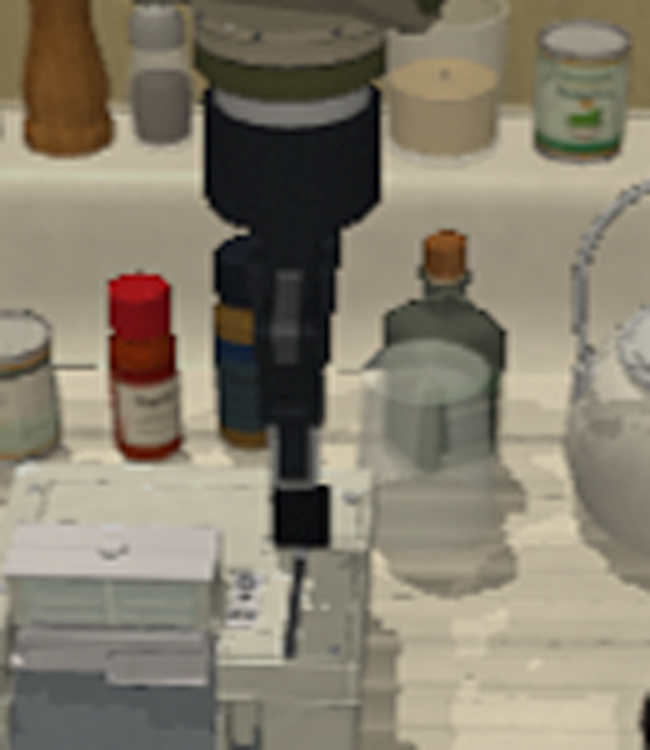

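{"api": "arm_command", "payload": {"plan": [[0.014,0,0,0,0.5],[0.014,0,0,0,0.5],[0.013,0.001,0,0,0.5],[0,0,0,0,0.5]]}}

```text
time_s: 5.15
eef_pos: [586.9, -40.3, 89.1]
ee_rot: [-0.496, -0.503, -0.497, 0.504]
force: [-0.7, -0.2, 0.4]
grip_width: 0.5
```

{"api": "arm_command", "payload": {"plan": [[0,0,0,0,0.3],[0,0,0,0,0.3],[0,0,0,0,0],[0,0,0,0,0],[0,0,0,0,0],[0,0,0,0,0]], "squeeze": 30}}

```text
time_s: 5.9
eef_pos: [586.4, -40.4, 90.7]
ee_rot: [-0.496, -0.503, -0.497, 0.504]
force: [-6.9, -0.7, 6.6]
grip_width: 0.112
```

```bash
python3 - <<'E'
from mv import *
to(W(40,-82,88))
c=ctrl.capture('top'); save(c,'t5.png',(170,120,270,235),5)
c=ctrl.capture('scene'); save(c,'s5.png',(180,120,310,230),5)
E
```

```text
pos [586.4 -40.4  90.7] disp [ 39.6 -82.1  90.7] F [-6.9 -0.7  6.6] g 0.112 t 5.9
axes x [-0.003  0.    -1.   ] y [ 1.    -0.015 -0.003] z [-0.015 -1.    -0.   ] q6 -0.25 yaw_y -0.0149
shift tool mm [ 2.7  0.4 -0.1]
```

View pics/s5.png

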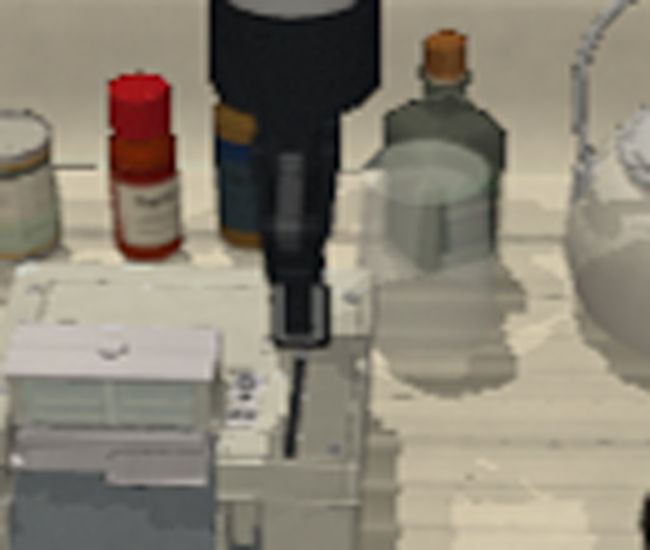

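{"api": "arm_command", "payload": {"plan": [[0,-0.003,0,0,0],[0,-0.003,0,0,0],[0,-0.003,0,0,0],[0,-0.003,0,0,0],[0,-0.003,0,0,0],[0,0,0,0,0]]}}

```text
time_s: 6.75
eef_pos: [572.5, -40.1, 90.7]
ee_rot: [0.497, 0.504, 0.496, -0.503]
force: [3.9, 1.7, 5.1]
grip_width: 0.107
```

{"api": "arm_command", "payload": {"plan": [[0,-0.003,0,0,0],[0,-0.003,0,0,0],[0,-0.003,0,0,0],[0,-0.003,0,0,0],[0,-0.003,0,0,0],[0,0,0,0,0]]}}

```text
time_s: 7.5
eef_pos: [557.7, -39.8, 90.7]
ee_rot: [0.497, 0.504, 0.496, -0.503]
force: [3.6, 2.0, 5.7]
grip_width: 0.106
```

```bash
python3 - <<'E'
from mv import *
to(W(0,-82,90.7))
c=ctrl.capture('scene'); save(c,'s6.png',(180,120,310,230),5)
E
```

```text
pos [557.7 -39.8  90.7] disp [ 10.8 -81.9  90.7] F [3.6 2.  5.7] g 0.106 t 7.5
axes x [ 0.001  0.    -1.   ] y [ 1.    -0.015  0.001] z [-0.015 -1.    -0.   ] q6 -0.27 yaw_y -0.0146
shift tool mm [ -0.  -10.8   0.1]
```

View pics/s6.png

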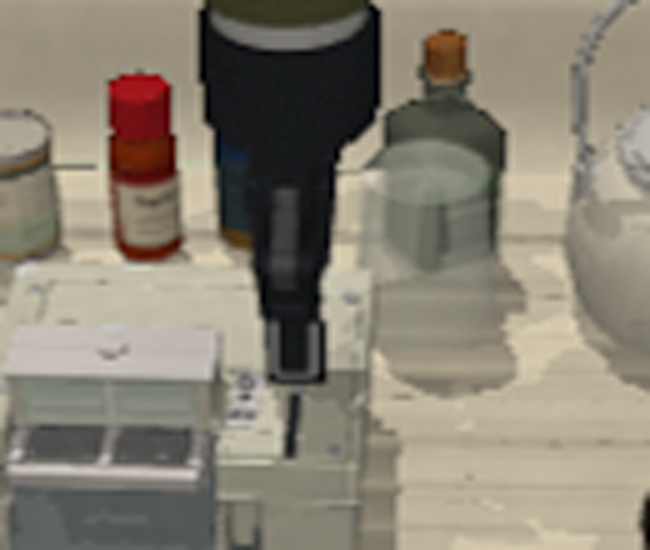

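{"api": "arm_command", "payload": {"plan": [[0,-0.0015,0,0,0],[0,-0.0015,0,0,0],[0,-0.0015,0,0,0],[0,0,0,0,0],[0,0,0,0,0]]}}

```text
time_s: 8.18
eef_pos: [553.3, -39.7, 90.7]
ee_rot: [0.497, 0.504, 0.496, -0.503]
force: [4.8, 2.2, 5.3]
grip_width: 0.114
```

{"api": "arm_command", "payload": {"plan": [[0,-0.001,0,0,0],[0,-0.001,0,0,0],[0,0,0,0,0],[0,0,0,0,0]]}}

```text
time_s: 8.68
eef_pos: [551.4, -39.7, 90.7]
ee_rot: [0.497, 0.504, 0.496, -0.503]
force: [5.0, 3.0, 5.0]
grip_width: 0.108
```

{"api": "arm_command", "payload": {"plan": [[0,-0.001,0,0,0],[0,-0.001,0,0,0],[0,0,0,0,0],[0,0,0,0,0]]}}

```text
time_s: 9.18
eef_pos: [549.4, -39.6, 90.7]
ee_rot: [0.497, 0.504, 0.496, -0.503]
force: [5.4, 3.1, 5.7]
grip_width: 0.11
```

```bash
python3 - <<'E'
from mv import *
to(W(0,-82,90.7))
c=ctrl.capture('scene'); save(c,'s7.png',(180,160,260,230),9)
E
```

```text
pos [549.4 -39.6  90.7] disp [  2.6 -81.8  90.7] F [5.4 3.1 5.7] g 0.11 t 9.18
axes x [ 0.001  0.    -1.   ] y [ 1.    -0.015  0.001] z [-0.015 -1.    -0.   ] q6 -0.27 yaw_y -0.0146
shift tool mm [ 0.  -2.6  0.2]
```

View pics/s7.png

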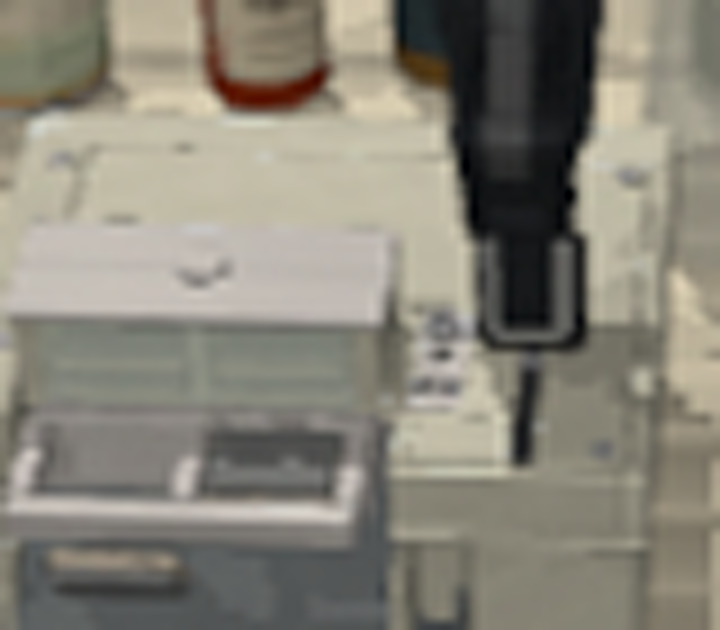

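{"api": "arm_command", "payload": {"plan": [[0,-0.001,0,0,0],[0,0,0,0,0],[0,0,0,0,0]]}}

```text
time_s: 9.6
eef_pos: [548.4, -39.6, 90.7]
ee_rot: [0.497, 0.504, 0.496, -0.503]
force: [4.9, 2.7, 4.8]
grip_width: 0.109
```

{"api": "arm_command", "payload": {"plan": [[0,-0.0007,0,0,0],[0,0,0,0,0],[0,0,0,0,0]]}}

```text
time_s: 9.98
eef_pos: [547.7, -39.6, 90.7]
ee_rot: [0.497, 0.504, 0.496, -0.503]
force: [5.9, 2.4, 4.5]
grip_width: 0.11
```

{"api": "arm_command", "payload": {"plan": [[0,-0.0007,0,0,0],[0,0,0,0,0],[0,0,0,0,0]]}}

```text
time_s: 10.35
eef_pos: [547.0, -39.6, 90.7]
ee_rot: [0.497, 0.504, 0.496, -0.503]
force: [5.3, 2.9, 5.1]
grip_width: 0.112
```

{"api": "arm_command", "payload": {"plan": [[0,-0.0007,0,0,0],[0,0,0,0,0],[0,0,0,0,0]]}}

```text
time_s: 10.72
eef_pos: [546.3, -39.6, 90.7]
ee_rot: [0.497, 0.504, 0.496, -0.503]
force: [5.8, 3.0, 4.5]
grip_width: 0.108
```

{"api": "arm_command", "payload": {"plan": [[0,-0.0005,0,0,0],[0,0,0,0,0],[0,0,0,0,0]]}}

```text
time_s: 11.1
eef_pos: [545.9, -39.6, 90.7]
ee_rot: [0.497, 0.504, 0.496, -0.503]
force: [4.2, 2.3, 5.2]
grip_width: 0.107
```

```bash
python3 - <<'E'
from mv import *
to(W(0,-82,90.7))
c=ctrl.capture('scene'); save(c,'s8.png',(180,160,260,230),9)
E
```

```text
pos [545.9 -39.6  90.7] disp [ -0.9 -81.8  90.7] F [4.2 2.3 5.2] g 0.107 t 11.1
axes x [ 0.002  0.    -1.   ] y [ 1.    -0.015  0.002] z [-0.015 -1.    -0.   ] q6 -0.27 yaw_y -0.0146
shift tool mm [0.  0.9 0.2]
```

View pics/s8.png

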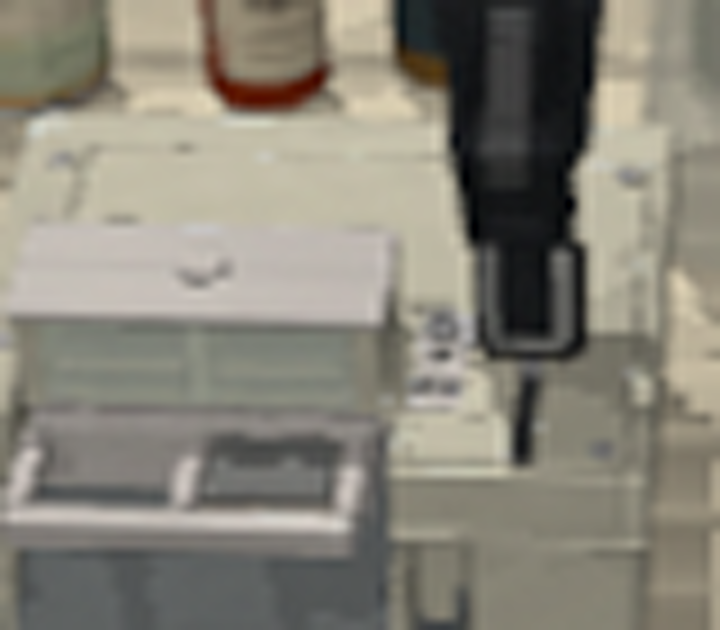

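{"api": "arm_command", "payload": {"plan": [[0,-0.0007,0,0,0],[0,0,0,0,0],[0,0,0,0,0]]}}

```text
time_s: 11.52
eef_pos: [545.2, -39.6, 90.7]
ee_rot: [0.497, 0.504, 0.496, -0.503]
force: [5.5, 2.9, 3.7]
grip_width: 0.108
```

```bash
python3 - <<'E'
from mv import *
to(W(0,-82,90.7))
c=ctrl.capture('scene'); save(c,'s9.png',(170,160,270,260),6)
c=ctrl.capture('top'); save(c,'t9.png',(160,130,260,230),6)
E
```

```text
pos [545.2 -39.6  90.7] disp [ -1.6 -81.8  90.7] F [5.5 2.9 3.7] g 0.108 t 11.53
axes x [ 0.002  0.    -1.   ] y [ 1.    -0.015  0.002] z [-0.015 -1.    -0.   ] q6 -0.27 yaw_y -0.0146
shift tool mm [0.  1.6 0.2]
```

View pics/s9.png

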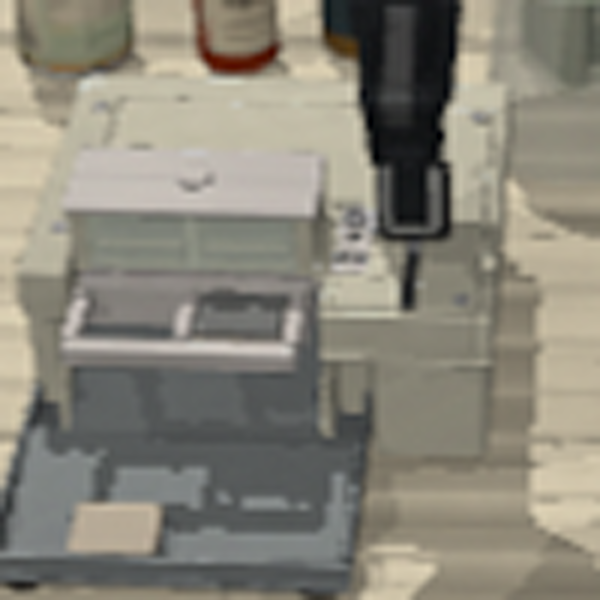

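View pics/t9.png

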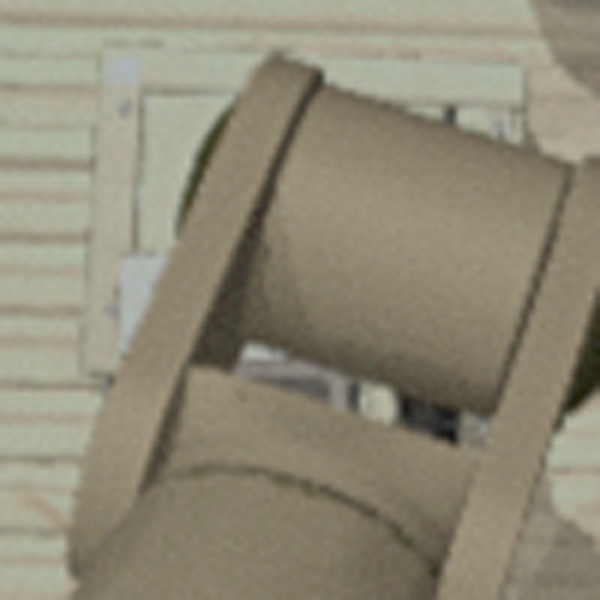

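{"api": "arm_command", "payload": {"plan": [[0,-0.0006,0,0,0],[0,0,0,0,0],[0,0,0,0,0]]}}

```text
time_s: 12.0
eef_pos: [544.8, -39.5, 90.7]
ee_rot: [0.497, 0.504, 0.496, -0.503]
force: [6.4, 3.1, 4.0]
grip_width: 0.112
```

{"api": "arm_command", "payload": {"plan": [[0,-0.0006,0,0,0],[0,0,0,0,0],[0,0,0,0,0]]}}

```text
time_s: 12.38
eef_pos: [544.7, -39.5, 90.8]
ee_rot: [0.497, 0.505, 0.495, -0.503]
force: [11.0, 3.6, 1.7]
grip_width: 0.109
```

At 544.7 the force jumped from about 6 to 11 N and the tool stalled, so this is the one-dot mark. The tablet already lies in the tray, so I'm easing the slide home.

{"api": "arm_command", "payload": {"plan": [[0,0.002,0,0,0],[0,0.003,0,0,0],[0,0.003,0,0,0],[0,0.003,0,0,0],[0,0.003,0,0,0],[0,0.003,0,0,0],[0,0.003,0,0,0],[0,0.003,0,0,0],[0,0.003,0,0,0],[0,0.003,0,0,0],[0,0.003,0,0,0],[0,0,0,0,0]]}}

```text
time_s: 13.88
eef_pos: [575.9, -40.2, 90.7]
ee_rot: [0.497, 0.504, 0.496, -0.503]
force: [5.1, 1.4, 5.6]
grip_width: 0.111
```

{"api": "arm_command", "payload": {"plan": [[0,0.002,0,0,0],[0,0.002,0,0,0],[0,0.002,0,0,0],[0,0.0015,0,0,0],[0,0.001,0,0,0],[0,0,0,0,0],[0,0,0,0,0]]}}

```text
time_s: 14.75
eef_pos: [584.1, -40.4, 90.7]
ee_rot: [0.497, 0.504, 0.496, -0.503]
force: [3.6, 0.3, 5.7]
grip_width: 0.113
```

{"api": "arm_command", "payload": {"plan": [[0,0.001,0,0,0],[0,0.001,0,0,0],[0,0.001,0,0,0],[0,0,0,0,0],[0,0,0,0,0]]}}

```text
time_s: 15.38
eef_pos: [586.3, -40.5, 90.7]
ee_rot: [-0.496, -0.503, -0.497, 0.504]
force: [-2.2, 0.5, 8.8]
grip_width: 0.11
```

{"api": "arm_command", "payload": {"plan": [[0,0.0005,0,0,0],[0,0,0,0,0],[0,0,0,0,0.2],[0,0,0,0,0.35],[0,0,0,0,0.5],[0,0,0,0,0.5]]}}

```text
time_s: 16.12
eef_pos: [587.3, -40.4, 90.1]
ee_rot: [-0.496, -0.503, -0.497, 0.504]
force: [-0.3, -0.4, -0.1]
grip_width: 0.498
```

{"api": "arm_command", "payload": {"plan": [[-0.02,0,0,0,0.5],[-0.03,0,0,0,0.5],[-0.04,0,0,0,0.5],[-0.04,0,0,0,0.5],[0,0,0,0,0.5]]}}

```text
time_s: 16.75
eef_pos: [588.4, -40.6, 223.4]
ee_rot: [0.498, 0.505, 0.495, -0.503]
force: [0.9, -0.0, -0.4]
grip_width: 0.497
```

```bash
python3 - <<'E'
from mv import *
to(W(-79,0,200))
d=ctrl.capture('scene'); save(d,'s10.png',(170,150,270,260),6)
r=ctrl.regions_of('scene','tablet_1_mid'); r2=ctrl.place_of('scene','tablet_1_mid')
for a in r[:3]:
    ys,xs=np.nonzero(a['mask']);print(a['score'],a['uv'],xs.min(),xs.max(),ys.min(),ys.max(),len(xs))
for a in r2[:3]: print(a['score'],a['uv'],L(atz(d,a['uv'],15)))
E
```

```text
pos [588.4 -40.6 223.4] disp [ 41.6 -82.2 223.4] F [ 0.9 -0.  -0.4] g 0.497 t 16.75
axes x [ 0.006 -0.002 -1.   ] y [ 1.    -0.014  0.006] z [-0.014 -1.     0.002] q6 -0.25 yaw_y -0.0144
shift tool mm [  22.6 -120.8  -82.3]
0.52 [189.6, 247.0] [-95.66516637  21.41986063  15.        ]
```

View pics/s10.png

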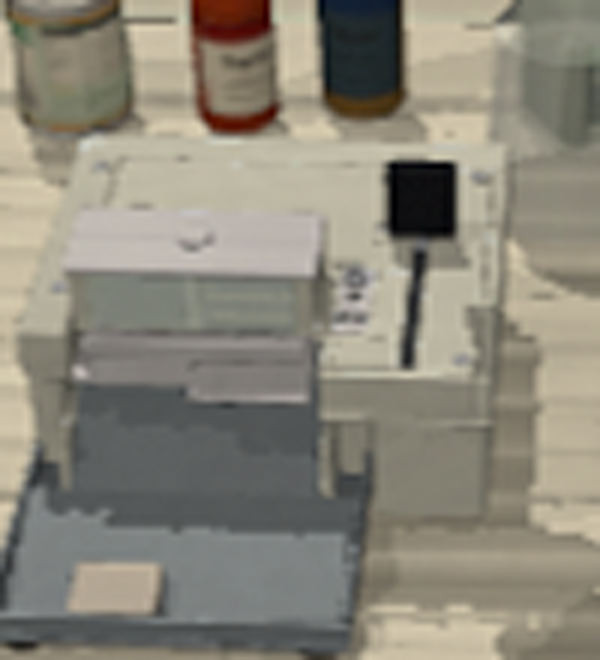

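```bash
python3 - <<'E'
from mv import *
d=ctrl.capture('scene')
f=lambda u,v:((u+.5)/6-.5+170,(v+.5)/6-.5+150)
q=[(78,562,21),(163,563,21),(160,598,18.5),(67,597,18.5),(67,612,13),(160,613,13)]
for u,v,z in q: print(L(atz(d,f(u,v),z)).round(1))
save(d,'s11.png',(170,235,240,265),10)
E
```

```text
[-90.8  37.1  21. ]
[-90.1   6.1  21. ]
[-105.8    5.    18.5]
[-106.5   38.5   18.5]
[-108.5   38.7   13. ]
[-107.8    5.1   13. ]
```

View pics/s11.png

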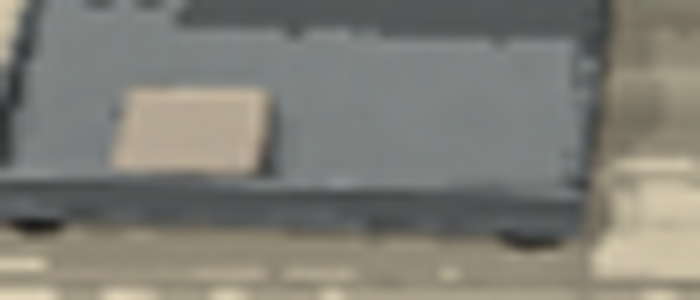

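```bash
python3 - <<'E'
from mv import *
to(W(-98,21.7,150))
E
```

```text
pos [586.9 -40.3 219. ] disp [ 40.1 -81.9 219. ] F [-0.9  0.2 -0.2] g 0.503 t 16.95
axes x [-0.002  0.001 -1.   ] y [ 1.    -0.015 -0.002] z [-0.015 -1.    -0.001] q6 -0.25 yaw_y -0.0145
shift tool mm [  69.3 -138.  -103.6]
```

{"api": "arm_command", "payload": {"plan": [[0,-0.023,-0.0173,0,0.5],[0,-0.023,-0.0173,0,0.5],[0,-0.023,-0.0173,0,0.5],[0,-0.023,-0.0173,0,0.5],[0,-0.023,-0.0173,0,0.5],[0,-0.023,-0.0173,0,0.5],[0,0,0,0,0.5]]}}

```text
time_s: 17.82
eef_pos: [449.8, 66.2, 219.7]
ee_rot: [-0.496, -0.503, -0.497, 0.504]
force: [1.0, 0.5, 0.3]
grip_width: 0.498
```

{"api": "arm_command", "payload": {"plan": [[0,0,0,-0.157,0.5],[0,0,0,-0.157,0.5],[0,0,0,-0.157,0.5],[0,0,0,-0.157,0.5],[0,0,0,-0.157,0.5],[0,0,0,-0.157,0.5],[0,0,0,-0.157,0.5],[0,0,0,-0.157,0.5],[0,0,0,-0.157,0.5],[0,0,0,-0.157,0.5],[0,0,0,0,0.5]]}}

```text
time_s: 19.2
eef_pos: [451.2, 65.0, 219.7]
ee_rot: [0.707, 0.006, 0.707, -0.006]
force: [-0.2, -0.8, -0.3]
grip_width: 0.498
```

{"api": "arm_command", "payload": {"plan": [[0.04,0,0,0,0.5],[0.04,0,0,0,0.5],[0.04,0,0,0,0.5],[0.04,0,0,0,0.5],[0,0,0,0,0.5],[0,0,0,0,0.5]]}}

```text
time_s: 19.95
eef_pos: [451.8, 65.2, 61.5]
ee_rot: [0.708, 0.006, 0.706, -0.006]
force: [0.7, -0.1, -0.3]
grip_width: 0.501
```

```bash
python3 - <<'E'
from mv import *
to(W(-98,21.7,14))
d=ctrl.capture('scene');save(d,'s12.png',(150,170,270,270),6)
E
```

```text
pos [451.8  65.2  61.5] disp [-96.5  21.6  61.5] F [ 0.7 -0.1 -0.3] g 0.501 t 19.95
axes x [ 0.002 -0.    -1.   ] y [ 0.017  1.    -0.   ] z [ 1.    -0.017  0.002] q6 -1.67 yaw_y 1.5539
shift tool mm [47.5  0.1 -1.6]
```

View pics/s12.png

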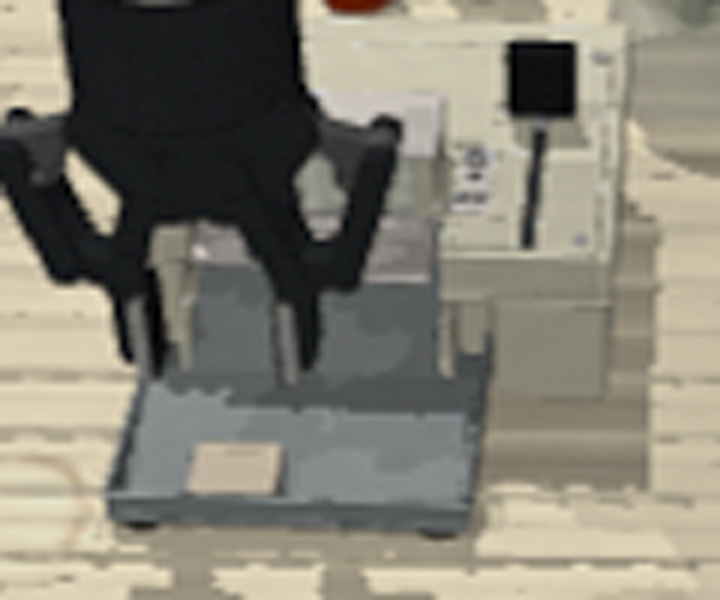

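{"api": "arm_command", "payload": {"plan": [[0.012,0,-0.0008,0,0.5],[0.012,0,0,0,0.5],[0.01,0,0,0,0.5],[0.008,0,0,0,0.5],[0,0,0,0,0.5]]}}

```text
time_s: 20.62
eef_pos: [449.8, 65.4, 17.7]
ee_rot: [0.707, 0.005, 0.708, -0.005]
force: [-0.3, -0.2, 0.5]
grip_width: 0.498
```

```bash
python3 - <<'E'
from mv import *
to(W(-98,21.7,11))
d=ctrl.capture('scene');save(d,'s13.png',(160,210,250,270),8)
E
```

```text
pos [449.8  65.4  17.7] disp [-98.5  21.8  17.7] F [-0.3 -0.2  0.5] g 0.498 t 20.62
axes x [-0.001  0.    -1.   ] y [0.015 1.    0.   ] z [ 1.    -0.015 -0.001] q6 -1.67 yaw_y 1.5555
shift tool mm [ 6.7 -0.1  0.6]
```

View pics/s13.png

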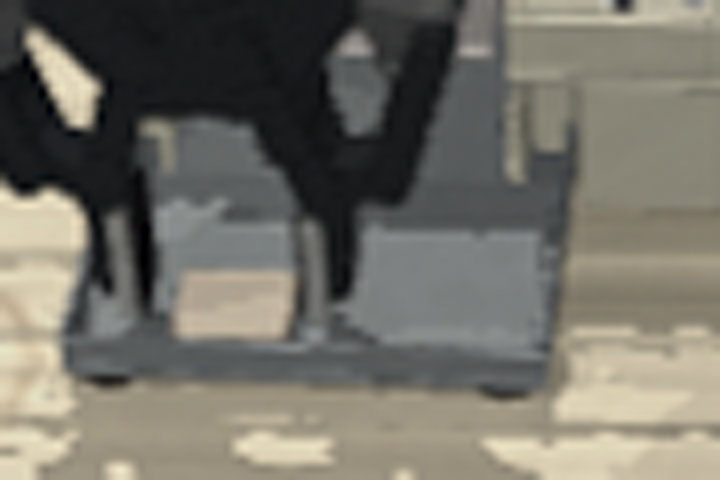

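{"api": "arm_command", "payload": {"plan": [[0.003,-0.002,0,0,0.5],[0.003,0,0,0,0.5],[0,0,0,0,0.5]]}}

```text
time_s: 21.05
eef_pos: [450.0, 63.4, 12.2]
ee_rot: [0.707, 0.005, 0.707, -0.005]
force: [0.1, -0.1, -0.0]
grip_width: 0.5
```

{"api": "arm_command", "payload": {"plan": [[0,0,0,0,0.42],[0,0,0,0,0.36],[0,0,0,0,0.3],[0,0,0,0,0.25],[0,0,0,0,0.25]], "squeeze": 25}}

```text
time_s: 21.68
eef_pos: [450.2, 63.4, 12.5]
ee_rot: [0.707, 0.005, 0.707, -0.005]
force: [-1.8, 0.1, 5.8]
grip_width: 0.364
```

```bash
python3 - <<'E'
from mv import *
to(W(-98,21.7,11))
d=ctrl.capture('scene');save(d,'s14.png',(160,210,250,270),8)
E
```

```text
pos [450.2  63.4  12.5] disp [-98.1  19.8  12.5] F [-1.8  0.1  5.8] g 0.364 t 21.68
axes x [ 0. -0. -1.] y [ 0.015  1.    -0.   ] z [ 1.    -0.015  0.   ] q6 -1.67 yaw_y 1.5556
shift tool mm [1.5 1.9 0.1]
```

View pics/s14.png

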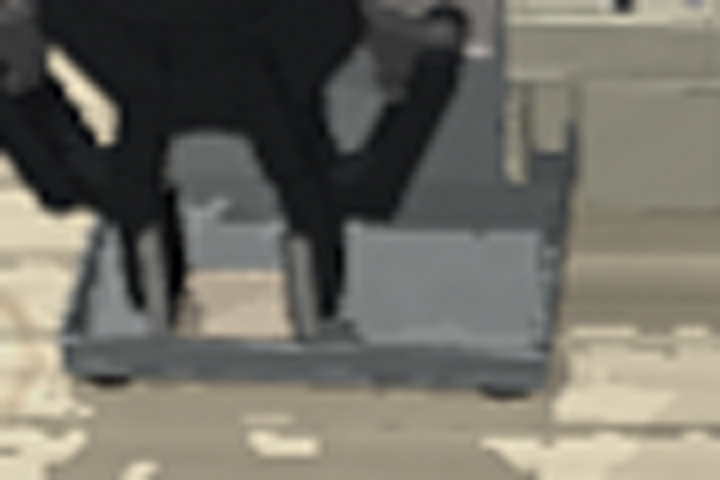

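{"api": "arm_command", "payload": {"plan": [[0,0,0,0,0.2],[-0.005,0,0,0,0.2],[-0.01,0,0,0,0.2],[-0.02,0,0,0,0.2],[-0.03,0,0,0,0.2],[-0.03,0,0,0,0.2],[-0.03,0,0,0,0.2],[0,0,0,0,0.2]], "squeeze": 35}}

```text
time_s: 22.72
eef_pos: [451.1, 63.3, 139.4]
ee_rot: [0.709, 0.005, 0.705, -0.006]
force: [-0.2, 0.7, -0.1]
grip_width: 0.358
```

```bash
python3 - <<'E'
from mv import *
to([552.5,-315.5,230])
d=ctrl.capture('scene');save(d,'s15.png',(130,140,260,270),5)
E
```

```text
pos [451.1  63.3 139.4] disp [-97.2  19.7 139.4] F [-0.2  0.7 -0.1] g 0.358 t 22.73
axes x [ 0.005 -0.001 -1.   ] y [ 0.015  1.    -0.   ] z [ 1.    -0.015  0.005] q6 -1.67 yaw_y 1.5556
shift tool mm [ -89.9 -377.3  107.6]
```

View pics/s15.png

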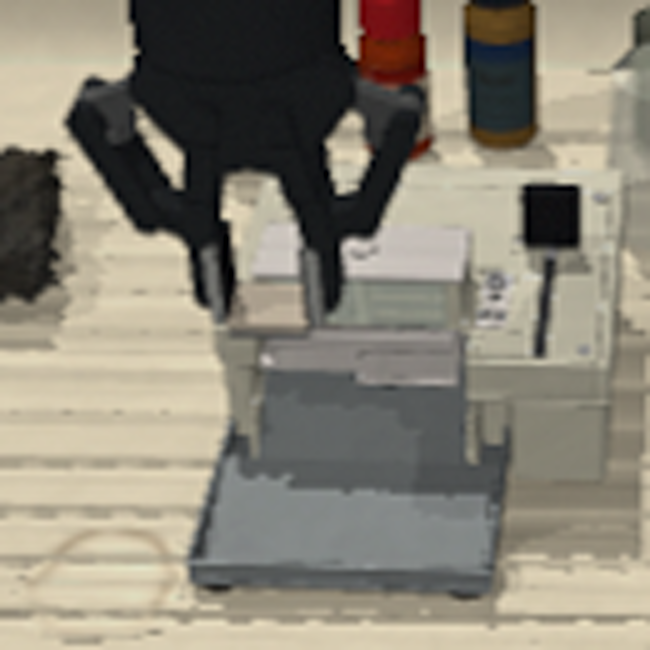

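```bash
python3 - <<'E'
from mv import *
c=ctrl.capture('top');d=ctrl.capture('scene');save(c,'t16.png',(300,140,390,220),8)
print(atz(c,(346.5,184.2),105),atz(d,((668)/3+140,(225)/3+120),105))
for z,o in ((8,0),(105,0)): print(proj(c,(552.5,-315.5,z)),proj(d,(552.5,-315.5,z)))
E
```

```text
[ 550.6458368 -317.0265607  105.       ] [ 531.81997988 -313.7627032   105.        ]
[337.31773446 186.61626972] [355.05169484 222.8182858 ]
[345.87668602 183.42404489] [361.57063462 189.61897647]
```

View pics/t16.png

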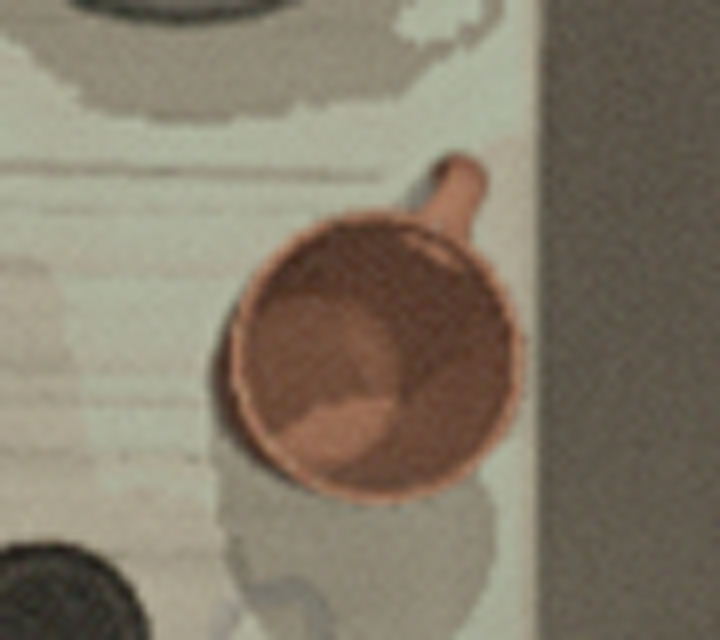

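{"api": "arm_command", "payload": {"plan": [[-0.03,0,0,0.157,0.2],[-0.03,0,0,0.157,0.2],[-0.03,0,0,0.157,0.2],[0,0,0,0.157,0.2],[0,0,0,0.157,0.2],[0,0,0,0.157,0.2],[0,0,0,0.157,0.2],[0,0,0,0.157,0.2],[0,0,0,0.157,0.2],[0,0,0,0.157,0.2],[0,0,0,0,0.2]]}}

```text
time_s: 24.25
eef_pos: [449.8, 63.4, 226.4]
ee_rot: [-0.496, -0.503, -0.497, 0.504]
force: [-0.4, 0.0, -1.0]
grip_width: 0.359
```

```bash
python3 - <<'E'
from mv import *
to([551,-314,230])
E
```

```text
pos [449.8  63.4 226.4] disp [-98.5  19.8 226.4] F [-0.4  0.  -1. ] g 0.359 t 24.25
axes x [-0.002  0.    -1.   ] y [ 1.    -0.013 -0.002] z [-0.013 -1.    -0.   ] q6 -0.11 yaw_y -0.0131
shift tool mm [ -3.9 106.1 376.1]
```

{"api": "arm_command", "payload": {"plan": [[0,0.0106,0.0376,0,0.2],[0,0.0106,0.0376,0,0.2],[0,0.0106,0.0376,0,0.2],[0,0.0106,0.0376,0,0.2],[0,0.0106,0.0376,0,0.2],[0,0.0106,0.0376,0,0.2],[0,0.0106,0.0376,0,0.2],[0,0.0106,0.0376,0,0.2],[0,0.0106,0.0376,0,0.2],[0,0.0106,0.0376,0,0.2],[0,0,0,0,0.2]]}}

```text
time_s: 25.62
eef_pos: [550.3, -316.2, 225.5]
ee_rot: [-0.496, -0.503, -0.497, 0.504]
force: [0.1, -0.2, 0.4]
grip_width: 0.359
```

```bash
python3 - <<'E'
from mv import *
to([551,-315,108])
d=ctrl.capture('scene');save(d,'s17.png',(280,60,430,260),3)
c=ctrl.capture('top');save(c,'t17.png',(280,100,430,240),3)
cv2.imwrite('pics/j17.png',np.hstack([cv2.resize(cv2.imread('pics/s17.png'),(390,520)),cv2.resize(cv2.imread('pics/t17.png'),(400,520))]))
E
```

```text
pos [ 550.3 -316.2  225.5] disp [   7.5 -358.3  225.5] F [ 0.1 -0.2  0.4] g 0.359 t 25.62
axes x [-0.002  0.001 -1.   ] y [ 1.    -0.014 -0.002] z [-0.014 -1.    -0.001] q6 -0.69 yaw_y -0.0135
shift tool mm [117.5   0.9  -1.1]
```

View pics/j17.png

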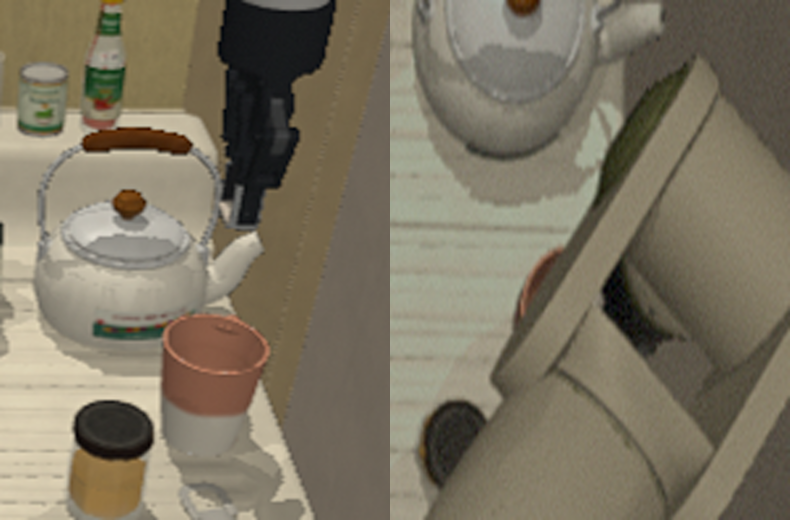

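{"api": "arm_command", "payload": {"plan": [[0.02,0,0,0,0.2],[0.02,0,0,0,0.2],[0.02,0,0,0,0.2],[0.02,0,0,0,0.2],[0.01,0,-0.001,0,0.2],[0.01,0,0,0,0.2],[0.005,0,0,0,0.2],[0,0,0,0,0.2],[0,0,0,0,0.2]]}}

```text
time_s: 26.85
eef_pos: [550.8, -313.2, 122.8]
ee_rot: [0.497, 0.504, 0.496, -0.504]
force: [-0.2, -0.8, 0.1]
grip_width: 0.358
```

```bash
python3 - <<'E'
from mv import *
to([551,-315,110])
d=ctrl.capture('scene');save(d,'s18.png',(310,130,410,250),5)
E
```

```text
pos [ 550.8 -313.2  122.8] disp [   8.  -355.4  122.8] F [-0.2 -0.8  0.1] g 0.358 t 26.85
axes x [ 0.001 -0.001 -1.   ] y [ 1.    -0.014  0.001] z [-0.014 -1.     0.001] q6 -0.69 yaw_y -0.0145
shift tool mm [12.8  0.2  1.7]
```

View pics/s18.png

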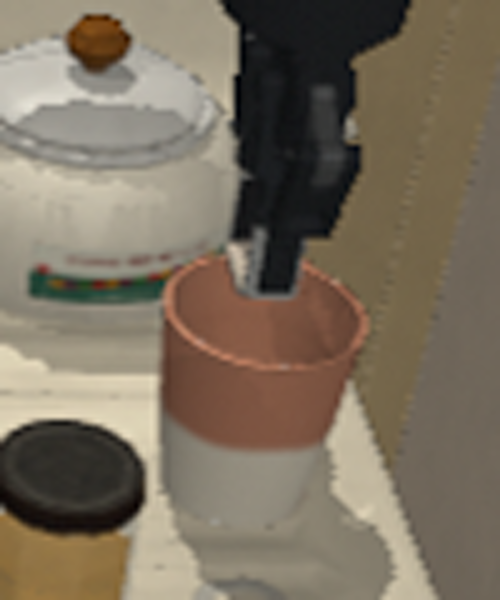

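{"api": "arm_command", "payload": {"plan": [[0.006,0,0.001,0,0.2],[0.007,0,0.001,0,0.2],[0,0,0,0,0.2],[0,0,0,0,0.2]]}}

```text
time_s: 27.4
eef_pos: [550.6, -315.1, 109.3]
ee_rot: [0.496, 0.504, 0.496, -0.504]
force: [-0.2, -0.4, -0.6]
grip_width: 0.359
```

{"api": "arm_command", "payload": {"plan": [[0,0,0,0,0.4],[0,0,0,0,0.45],[0,0,0,0,0.5],[0,0,0,0,0.5],[0,0,0,0,0.5],[0,0,0,0,0.5],[0,0,0,0,0.5]]}}

```text
time_s: 28.28
eef_pos: [550.6, -315.1, 109.3]
ee_rot: [0.496, 0.504, 0.496, -0.504]
force: [0.4, 0.4, -0.1]
grip_width: 0.5
```

{"api": "arm_command", "payload": {"plan": [[-0.02,0,0,0,0.5],[-0.03,0,0,0,0.5],[-0.03,0,0,0,0.5],[-0.03,0,0,0,0.5],[-0.01,0,0,0,0.5],[0,-0.02,-0.04,0,0.5],[0,-0.02,-0.04,0,0.5],[0,-0.02,-0.04,0,0.5],[0,-0.02,-0.04,0,0.5],[0,-0.02,-0.04,0,0.5],[0,-0.02,-0.04,0,0.5],[0,0,0,0,0.5]]}}

```text
time_s: 29.78
eef_pos: [433.0, -71.4, 228.9]
ee_rot: [-0.497, -0.503, -0.497, 0.503]
force: [-0.5, -0.5, -0.3]
grip_width: 0.503
```

```bash
python3 - <<'E'
from mv import *
to([551,-315,110])
d=ctrl.capture('scene');save(d,'s19.png',(140,100,400,290),3)
c=ctrl.capture('top');save(c,'t19.png',(300,140,390,220),8)
E
```

```text
pos [433.  -71.4 228.9] disp [-113.3 -115.3  228.9] F [-0.5 -0.5 -0.3] g 0.503 t 29.77
axes x [-0.001  0.001 -1.   ] y [ 1.    -0.012 -0.001] z [-0.012 -1.    -0.001] q6 -0.42 yaw_y -0.012
shift tool mm [118.7 121.  242.2]
```

View pics/t19.png

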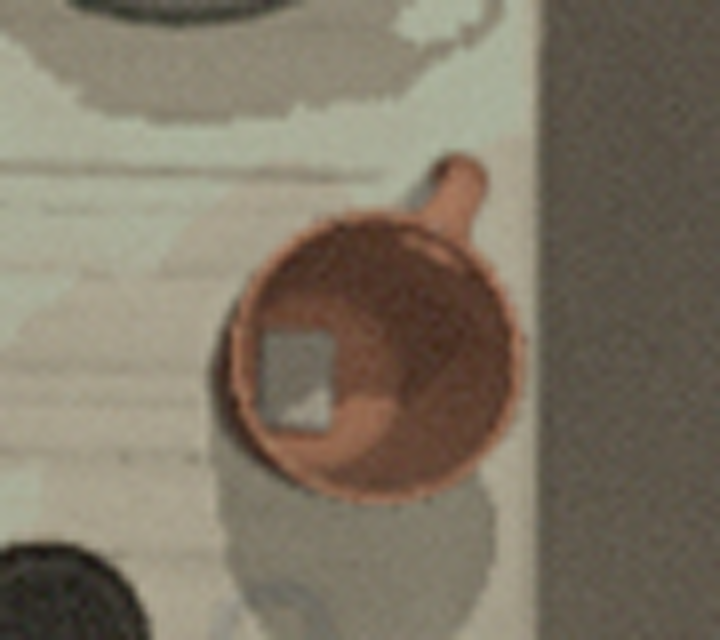

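View pics/s19.png

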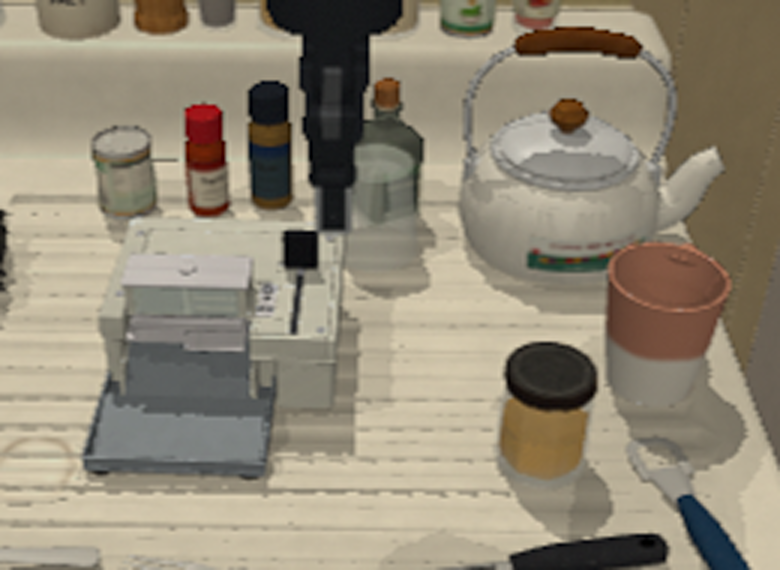

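The last pictures show the tablet flat on the mug floor, at about (300, 380) in the 8x top crop. The mug and jar have not moved, the slide is home and the tray is empty. I'm handing the job in.

```bash
python3 -c "
from rig import ctrl
print(ctrl.finish_job())"
```

```text
the job is handed in; nothing more can be done
None
```

The single tablet is in the mug, and the job was handed in at about 30 s of the 64 s allowed.

- **Dispensing:** I pinched the upright pull and drew the slide out about 41 mm. There the force jumped from about 6 to 11 N and the tool stalled, which I took as the one-dot mark. It agreed with where the camera showed the dot to within about 2 mm.
- **Return:** One tablet dropped into the tray. I eased the slide home while still holding it, until the force reversed against the stop, and only then let go.
- **Placing:** I picked the tablet from the tray and let it go just above the mug's rim, so it fell about 100 mm to the floor of the mug.

**Last checks:**
- **Mug and jar:** The last top picture shows the tablet lying flat on the mug's floor, with the mug where it was. The scene picture shows the jar of honey unmoved.
- **Dispenser:** The scene picture shows the slide home and the tray empty. I did not count the tablets left inside it; I saw only one come out.
- **Robot:** The arm was clear of everything and the force readings were near zero.

No check failed. One reading was slightly off: the tablet dropped about 5 mm or a little more before the force step, rather than about 3 mm.

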